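# Close a capsule ring in the joining press with its fold-away handwheel handle

### The job

The loaded capsule ring is already in the screw press. Swing the handwheel's folding handle fully up, crank the wheel clockwise until the cap ring is pressed fully home and the crank firms up (a firm nip, not over-tightened, or the capsules crush), then fold the handle down flat into the wheel again and leave the ring nipped. Leave the things lying around the press where they are.

Things in the scene. Friction and masses are not known exactly. Their poses are not given: they have to be found in the camera images.
- press: The fixed bench screw press, painted grey: base 280 mm wide (its own y) by 230 mm, two steel columns at its y = +-115 mm, a yoke 62 mm deep over their tops (top 197 mm above the bench), the handwheel above the yoke. Nothing of it is higher than 257 mm while the handle is folded. Origin: centre of its underside, z up.
- hub (a point): Fixed point on the handwheel's vertical axis, 246 mm above the bench, level with the handle's fold pin. The wheel's metal hub ends 20 mm below it. The wheel is 160 mm across; its rim is 16 mm thick, top 234 mm above the bench; three low spokes, at 60 and 180 degrees from the handle. The wheel does not rise or fall as it turns.
- pivot (a point): Centre of the handle's fold pin on the rim, between two steel lugs: 72 mm from the wheel's axis, 246 mm above the bench. It goes round with the wheel. The pin is level and lies along the rim (tangentially).
- tip (a point): Centre of the end face of the handle's black grip, 67 mm from the fold pin. The grip is a round sleeve 20 mm across, 51 mm long (16 to 67 mm from the pin), spinning freely about its length. Folded, it lies level from the pin towards the wheel's axis, centre line 246 mm above the bench, with free space on both sides. Swung out, it stands upright over the rim, tip 313 mm above the bench.
- fold (a joint): Angle of the handle about its fold pin: 0 = folded flat into the wheel (stop), 1.571 = fully up (stop). A stiff friction pin of about 0.14 N m (about 3 N at the grip): the handle stays where it is left.
- wheel (a joint): Angle of the handwheel, growing clockwise as seen from above, which winds the press down, 20 mm a turn (3.2 mm a rad). Steady drag of about 0.55 N m (7.6 N at the handle's 72 mm radius); it stays where it is left, under load too. After slow short moves a hand at rest still feels most of the drag and the load; after quick ones it does not.
- plate: The round pressing plate, aluminium, 176 mm across, 12 mm thick, carried under the crosshead on stiff springs (120 N per mm). Origin: centre of its flat underside, which starts 90 to 100 mm above the bench, at least 4 mm clear of the cap ring. It should press on the ring with about 100 N: under 70 N is too loose, over 140 N crushes the capsules.
- ring: The loaded capsule ring in the press's nest, aluminium, 184 mm across: body ring 24 mm high, cap ring 18 mm high 4 to 16 mm over it on half-closed capsules. Origin: centre of its underside, 28 mm above the bench. Closing takes a steady 25 N from the plate, over 4 to 9 mm; the capsules lock home with 0 to 7 mm left between the rings (differs with capsule size), the plate then at 70 to 77 mm.
- crank (a point): The middle of the grip's length, 42 mm from the fold pin: the place to hold it. Force along the rim here, compared with the free-running wheel: closing the capsules takes 1.1 N more; once they are home it climbs by 1.5 N per 0.1 rad of wheel, very steeply; 4 to 5 N more is the good firm nip; 3 N more is still too loose, 6 N more crushes.
- spare_ring: Another loaded ring lying on the bench, 184 mm across, 38 mm high in the middle; not to be moved. Origin: centre of its underside.
- brush: Flat dusting brush lying on the bench, 190 mm long, 18 mm high, wooden handle to its own -x; not to be moved. Origin: between handle and bristles, underside.
- beaker: Open steel beaker standing on the bench, 90 mm across, 100 mm high; not to be moved. Origin: centre of its underside.
There are look-alikes about, which are no part of the job. What is shaped like the ring but green or turquoise is not meant.

How it is judged:
On the way, in this order (a step that is already met when the one before it is completed fails the run):
1. the folding handle is swung fully up (value of joint fold above 1.45 rad), for 0.2 s.
2. with the handle up, the cap ring is pressed home and nipped with at least 70 N (contact force between plate and ring above 70 N and value of joint fold above 1.3 rad), for 0.2 s.
At the end, for the whole second after the job is handed in: The handle is folded flat into the wheel (within 0.1 rad) and the cap ring is home, nipped by the pressing plate with 70 to 140 N, the wheel at rest (value of joint fold below 0.1 rad and contact force between plate and ring between 70 and 140 N and velocity of joint wheel between -0.05 and 0.05 rad/s); the robot touches nothing.
It fails at once if the capsules are crushed: the plate presses on the ring with more than 140 N (contact force between plate and ring above 140 N).
It fails at once if the spare ring is moved by more than 20 mm (distance of spare_ring from where it was at the start of the episode above 0.02 m).
It fails at once if the brush is moved by more than 20 mm (distance of brush from where it was at the start of the episode above 0.02 m).
It fails at once if the beaker is moved by more than 20 mm (distance of beaker from where it was at the start of the episode above 0.02 m).
It also fails if it takes over 72 s, if anything falls off the work surface, if the arm or the gripper's body presses on something with over 40 N, if the wrist force passes 120 N, or if a joint passes its speed limit or range.

### The arm

A 6-joint arm with a two-finger parallel gripper is mounted at the origin on the work surface. World frame = base frame: x ahead of the robot, y to its left, z up, the work surface at z = 0. Lengths are in m, angles in rad, forces in N, time in s.
With the tool pointing down it reaches from about 0.225 to 0.725 m from the base axis. Payload 3.1 kg.
Tool frame: the origin (TCP) lies between the finger pads; the fingertips stand 17 mm ahead of it and the grasp point (between the pads) lies 2 mm behind it; z points along the fingers, y is the line along which they close (so a half turn about z gives the same grasp; the last joint's range is limited). The gripper opens to 85 mm and grips with 20 to 120 N. Pads are 22 mm wide; open, the fingers measure 114 mm over their backs; the gripper's body (76 mm by 85 mm) begins 54 mm behind the grasp point. The pads swing forward as they close: fully open they stand 13 mm farther back than shut.
Start: joints at [-1.338, 0.048, 0.099, 1.622, 0, 1.443], TCP at [0.185, -0.491, 0.248] pointing down, gripper open.
Joint ranges: [-2.91, 2.91], [-0.99, 1.94], [-1.21, 1.42], [-2.12, 2.29], [-1.49, 1.47], [-3.14, 3.14]. Speed limits (rad/s): [2.79, 2.79, 3.14, 3.14, 3.14, 3.14].

### API

Orientations are given as a unit quaternion [x, y, z, w].
In Python, from plant import arm gives the robot as it stands.
- The arm moves only by the shell command python3 -m crank 'ROWS' [OPENING]. ROWS is JSON, a list of rows, each a list of 4 numbers: the shift along the tool's x, y, z in cm, then the turn about the tool's z in degrees. In form: [[dx, dy, dz, roll], ...]. A call has 1 to 12 rows; each row shifts and turns the commanded pose from where the row before left it, along the tool's axes as they then stand; what a row does not reach is not made up. A row lasts 1/8 s, in which the tool goes at most 62.5 mm and 10.7 degrees, less where a joint would pass 70% of its speed; a pose out of reach is approached as far as the arm can. A call with a gripper value outside its range is refused whole. OPENING is the opening, from -1 (shut) to 1 (fully open), set as the call begins (- or left out, the last holds). The fingers move at their own pace and stop on an object; the grip force is fixed at half the most. Time passes only in rows, so rows that do not move let the fingers close. It gives the time, the measured TCP pose, the force, the opening and the grip force at its end, in the units of the state.
- arm.observe(): the state, without advancing time (a new reading comes with each control period).
- arm.read_camera(name): name is "scene" or "top" or "wrist"; returns a dict with "frame" (420x560x3 uint8, red, green, blue), "fx", "fy", "cx", "cy" (pixels), "R" (3x3) and "t" (3): a world point X has camera coordinates R X + t. Camera axes: x right, y down, z forward; pixel columns grow to the right and rows downward; lengths in m; the calibration is good to about 2 mm. A picture is of the moment at which its call begins. There is no depth.
- arm.hand_in(): hands the job in; it is judged then, once.
The state is a dict: "t": time; "joints": joint angles; "joint_velocities": joint speeds; "tau": joint torques, N m; "tcp_pos": TCP position; "tcp_rot": TCP orientation; "wrist_force": force on the tool from outside, world axes, zero at the start; "wrist_torque": the same for the moment, N m; "finger_gap": finger opening in m; "gripper_force": force on a finger pad.
Only numpy, scipy, OpenCV 4.12 (cv2) and the standard library are available. Lean on these libraries where they do the work, as an engineer would, in place of code of your own. Each camera call takes 0.05 s, during which the arm holds its last target. There are 200 camera calls.

## Working session

There is one attempt and no reset: what is moved stays moved. The work goes in short steps, Python scripts to look and compute and a shell command to move; the robot and the scene stay as the last step left them, time stands still between calls to the robot, and variables do not carry over. Pictures are saved under pics/ and viewed, at most 10 in all, crops included, and the job is handed in when it is done.

```bash
mkdir -p pics; ls
python3 - <<'E'
from plant import arm
import cv2, numpy as np
s=arm.observe();print({k:np.round(v,3).tolist() for k,v in s.items()})
ims=[]
for n in("scene","top"):
    c=arm.read_camera(n);cv2.imwrite(f"pics/{n}0.png",c["frame"][:,:,::-1]);np.savez(f"{n}0.npz",**c)
    print(n,c["fx"],c["cx"],c["cy"],np.round(c["R"],3).tolist(),np.round(-np.array(c["R"]).T@c["t"],3))
E
```

```text
pics
{'t': 0.0, 'joints': [-1.338, 0.049, 0.098, 1.622, 0.0, 1.443], 'joint_velocities': [0.002, -0.001, -0.001, -0.001, -0.002, 0.001], 'tau': [0.0, -33.878, 32.002, 0.02, 0.0, -0.0], 'tcp_pos': [0.185, -0.491, 0.247], 'tcp_rot': [0.984, 0.179, -0.0, -0.001], 'wrist_force': [0.342, 0.647, 0.066], 'wrist_torque': [0.005, -0.072, -0.008], 'gripper_force': 0.0, 'finger_gap': 0.085}
scene 492.9988028279228 274.455443169174 212.8094095044306 [[-0.814, 0.581, -0.018], [0.386, 0.517, -0.764], [-0.435, -0.629, -0.645]] [1.167 0.855 1.033]
top 530.3206670014672 277.9511641631569 208.5653127727202 [[0.023, -1.0, 0.001], [-0.999, -0.023, -0.043], [0.043, 0.0, -0.999]] [0.522 0.018 1.476]
```

View pics/top0.png

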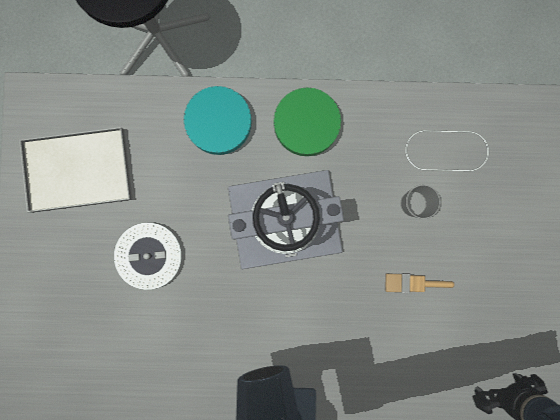

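View pics/scene0.png

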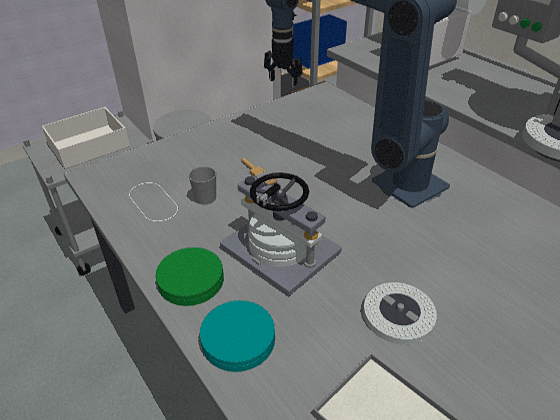

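The top view shows the press and its wheel at about (286,217). The handle lugs are near (279,188) on the far rim, with the grip running inward. The loose white ring at (148,256) is the spare, turquoise (218,120) and green (308,121) are the look-alikes, and only the white ring under the wheel is in the press. I'll measure the wheel and enlarge it to confirm.

```bash
cat > h.py <<'E'
import numpy as np,cv2
def ray(c,u,v,z):
    R=np.array(c["R"]);t=np.array(c["t"]);C=-R.T@t
    d=R.T@np.array([(u-c["cx"])/c["fx"],(v-c["cy"])/c["fy"],1]);return C+d*(z-C[2])/d[2]
def proj(c,X):
    p=np.array(c["R"])@np.array(X)+np.array(c["t"]);return np.array([c["cx"]+c["fx"]*p[0]/p[2],c["cy"]+c["fy"]*p[1]/p[2]])
E
python3 - <<'E'
from h import *
c=np.load("top0.npz");f=c["frame"]
m=(f.max(2)<50).astype(np.uint8);m[:,:230]=0;m[:,345:]=0;m[:165]=0;m[270:]=0
ct=max(cv2.findContours(m,0,1)[0],key=cv2.contourArea)
e=cv2.fitEllipse(cv2.convexHull(ct));print(e)
(u,v),_,_=e
print("centre",ray(c,u,v,.228), "dia px->mm",np.mean(e[1])/530.3*(1.476-.228))
# yoke/base corner
crop=f[160:280,220:360];cv2.imwrite("pics/crop.png",cv2.resize(crop[:,:,::-1],None,fx=5,fy=5,interpolation=cv2.INTER_CUBIC))
E
```

```text
((268.1535339355469, 227.81045532226562), (17.11377716064453, 38.20275115966797), 147.65208435058594)
centre [0.529483   0.04031716 0.228     ] dia px->mm 0.06509054058433907
```

View pics/crop.png

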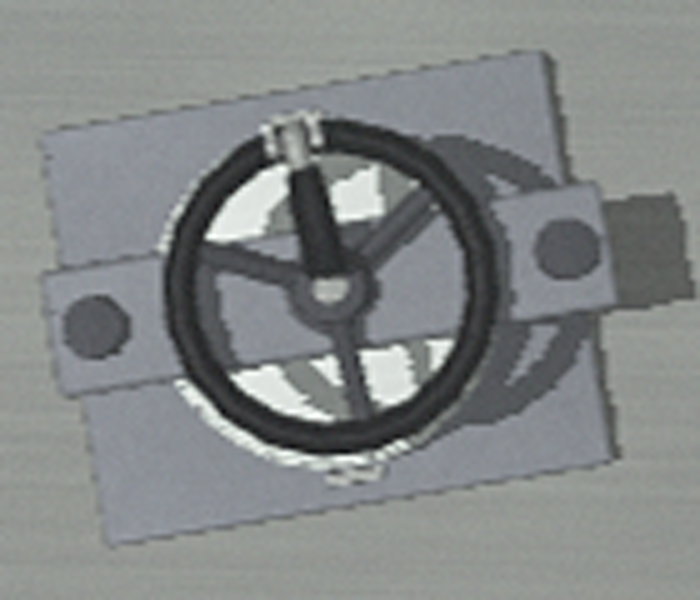

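The crop shows the black rim spanning (163–500, 115–455), so its centre is at about (286.3, 217.0) in the full picture. The steel lugs are at (278.6, 188.2), and the black grip runs from them to the axis, so the handle is folded. The ring meant is the white one under this wheel.

Run:
```python
from h import *
c=np.load("top0.npz");s=np.load("scene0.npz");f=c["frame"]
m=(f.max(2)<62).astype(np.uint8);m=cv2.morphologyEx(m,cv2.MORPH_CLOSE,np.ones((3,3)))
g=np.zeros_like(m);cv2.circle(g,(286,217),37,1,-1);cv2.circle(g,(286,217),25,0,-1)
v,u=np.nonzero(m&g);a=np.c_[u,v].astype(float)
A=np.c_[2*a,np.ones(len(a))];q=np.linalg.lstsq(A,(a**2).sum(1),rcond=None)[0]
print(len(a),q[:2],np.sqrt(q[2]+q[0]**2+q[1]**2))
H=ray(c,*q[:2],.230);H2=ray(c,286.3,217,.230);P=ray(c,278.6,188.2,.246)
d=P-H;print(H,H2,P,np.hypot(*d[:2])," ang",np.degrees(np.arctan2(d[1],d[0])))
# scene: rim ellipse
f2=s["frame"];print("proj scene hub",proj(s,[*H[:2],.23]),proj(s,P))
m=(f2.max(2)<60).astype(np.uint8)[165:215,240:320]
e=cv2.fitEllipse(cv2.convexHull(max(cv2.findContours(m,0,1)[0],key=cv2.contourArea)));print(e[0][0]+240,e[0][1]+165,e[1]); print(ray(s,e[0][0]+240,e[0][1]+165,.228))
cv2.imwrite("pics/crop2.png",cv2.resize(f2[160:300,210:350,::-1],None,fx=4,fy=4,interpolation=cv2.INTER_CUBIC))
```

```text
1041 [285.87040497 217.09692945] 30.41649822532224
[ 0.55560414 -0.00075323  0.23      ] [ 0.55585554 -0.00175778  0.23      ] [0.62199561 0.01791707 0.246     ] 0.06896670448719144  ang 15.706796967746625
proj scene hub [279.97930669 188.89578946] [263.34210011 196.87606123]
277.1033935546875 191.2788200378418 (42.04847717285156, 64.11378479003906)
[0.56639075 0.00097652 0.228     ]
```

View pics/crop2.png

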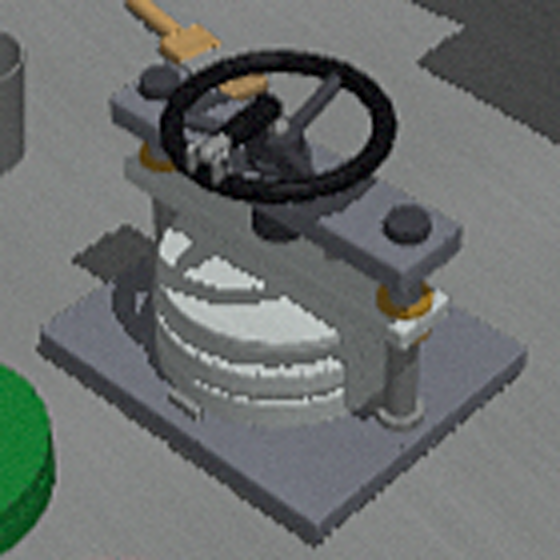

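The scene crop shows the rim spanning (160–397, 48–202), with the lugs at about (205,160) and the grip at (245,118). This agrees with the top view to within a few mm. I'll go above the handle and refine with the wrist camera.

```bash
python3 -m crank '[[0,0,-4,0],[0,0,-4,0],[5.5,-3.25,0,0],[5.5,-3.25,0,0],[5.5,-3.25,0,0],[5.5,-3.25,0,0],[5.5,-3.25,0,0],[5.5,-3.25,0,0],[5.5,-3.25,0,0],[5.5,-3.25,0,0],[5.5,-3.25,0,0]]' 0.05; python3 -m crank '[[5.5,-3.25,0,0],[0,0,0,5],[0,0,0,0],[0,0,0,0]]'
python3 - <<'E'
from plant import arm
from h import *
s=arm.observe();print({k:np.round(v,3).tolist() for k,v in s.items()})
c=arm.read_camera("wrist");np.savez("w1.npz",**c);cv2.imwrite("pics/w1.png",c["frame"][:,:,::-1])
print(np.round(c["R"],2),-np.array(c["R"]).T@c["t"],c["fx"])
H=np.array([.557,-.001])
print(proj(c,[*H,.226]),proj(c,[.6263,.0185,.246]))
E
```

```text
t: 1.48
tcp_pos: [0.5383, -0.0507, 0.3278]
tcp_rot: [0.984, 0.18, -0.0, 0.0]
wrist_force: [0.1, -1.2, 0.6]
finger_gap: 0.0448
gripper_force: 0.0
t: 1.98
tcp_pos: [0.5762, -0.0042, 0.3283]
tcp_rot: [0.991, 0.137, -0.0, 0.0]
wrist_force: [0.0, -0.5, 0.2]
finger_gap: 0.0447
gripper_force: 0.0
{'t': 1.975, 'joints': [-0.124, 0.227, 0.458, 1.803, -0.0, 2.744], 'joint_velocities': [-0.01, -0.013, 0.0, -0.001, 0.001, 0.004], 'tau': [0.399, -39.032, 30.785, -0.021, 0.021, -0.002], 'tcp_pos': [0.576, -0.004, 0.328], 'tcp_rot': [0.991, 0.137, -0.0, 0.0], 'wrist_force': [0.03, -0.467, 0.166], 'wrist_torque': [0.042, 0.005, 0.028], 'gripper_force': 0.0, 'finger_gap': 0.045}
[[ 0.27 -0.96  0.  ]
 [-0.93 -0.26  0.26]
 [-0.25 -0.07 -0.97]] [0.64027352 0.01266183 0.45245599] 327.85045196178356
[267.0048747  238.90902524] [264.63114984 140.43122437]
```

View pics/w1.png

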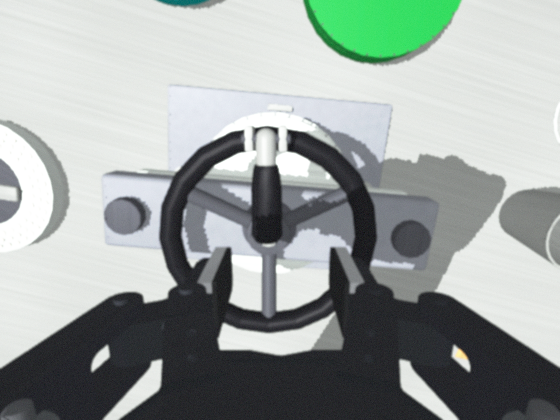

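The wrist picture shows the lugs at (266,139), against (264.6,140.4) predicted, the hub at about (268,237), and the grip along the tool's x. The fit is good to 1 mm, so I'll descend around the grip's middle and close.

```bash
python3 -m crank '[[1.3,-0.7,0,0],[0,0,2,0],[0,0,2,0],[0,0,2,0],[0,0,1.5,0],[0,0,0.5,0],[0,0,0,0],[0,0,0,0]]' 0.05; python3 -m crank '[[0,0,0,0],[0,0,0,0],[0,0,0,0],[0,0,0,0],[0,0,0,0],[0,0,0,0]]' -1
```

```text
t: 3.02
tcp_pos: [0.5876, 0.0064, 0.2494]
tcp_rot: [0.991, 0.136, 0.001, 0.0]
wrist_force: [0.4, -0.3, 0.2]
finger_gap: 0.0447
gripper_force: 0.0
t: 3.78
tcp_pos: [0.587, 0.0079, 0.2492]
tcp_rot: [0.991, 0.137, 0.0, -0.001]
wrist_force: [-1.6, 4.0, 3.7]
finger_gap: 0.0184
gripper_force: 58.6
```

```bash
python3 -m crank '[[0.05,0,-0.55,0],[0.1,0,-0.55,0],[0.2,0,-0.5,0],[0.25,0,-0.5,0],[0.3,0,-0.45,0],[0.35,0,-0.4,0]]'; python3 -m crank '[[0.4,0,-0.35,0],[0.45,0,-0.3,0],[0.5,0,-0.25,0],[0.5,0,-0.2,0],[0.55,0,-0.1,0],[0.55,0,-0.05,0],[0.2,0,0,0],[0,0,0,0]]'
```

```text
t: 4.53
tcp_pos: [0.5973, 0.0109, 0.2731]
tcp_rot: [0.991, 0.137, -0.005, -0.002]
wrist_force: [1.3, 3.1, -18.4]
finger_gap: 0.0176
gripper_force: 59.0
t: 5.52
tcp_pos: [0.6241, 0.0183, 0.2874]
tcp_rot: [0.991, 0.136, -0.008, -0.001]
wrist_force: [-10.8, 3.2, -11.7]
finger_gap: 0.0158
gripper_force: 58.9
```

Run:
```python
from plant import arm
from h import *
s=arm.observe();print({k:np.round(s[k],3).tolist() for k in("t","tcp_pos","wrist_force","wrist_torque","finger_gap")})
c=arm.read_camera("scene");cv2.imwrite("pics/s2.png",cv2.resize(c["frame"][100:300,200:360,::-1],None,fx=3,fy=3,interpolation=cv2.INTER_CUBIC))
```

```text
{'t': 5.525, 'tcp_pos': [0.624, 0.018, 0.287], 'wrist_force': [-10.844, 3.165, -11.741], 'wrist_torque': [0.761, 2.64, 0.04], 'finger_gap': 0.016}
```

View pics/s2.png

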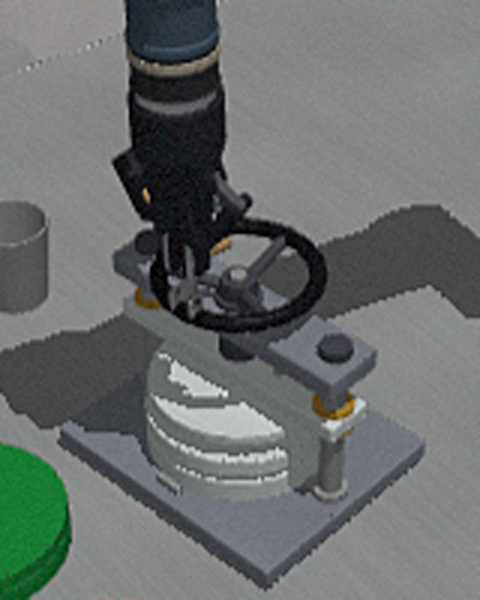

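The scene picture shows the fingers at about (185,280) holding the handle upright at the rim, though exactly how far up isn't clear. I'll push slightly more towards the stop, then open and look.

```bash
python3 -m crank '[[0.3,0,0,0],[0.3,0,0,0],[0,0,0,0],[0,0,0,0]]'; python3 -m crank '[[0,0,0,0],[0,0,0,0],[0,0,0,0],[0,0,0,0]]' 0.05
python3 - <<'E'
from plant import arm
from h import *
c=arm.read_camera("wrist");np.savez("w2.npz",**c);cv2.imwrite("pics/w2.png",c["frame"][:,:,::-1])
d=np.array([.963,.271])
H=np.array([.558,-.002]);P=H+.072*d
for a in(1.3,1.45,1.571):print(a,proj(c,[*(P-.067*np.cos(a)*d),.246+.067*np.sin(a)]))
E
```

```text
t: 6.08
tcp_pos: [0.6367, 0.0189, 0.2936]
tcp_rot: [0.991, 0.136, 0.003, 0.002]
wrist_force: [-0.7, -0.0, 0.6]
finger_gap: -0.0
gripper_force: 0.0
t: 6.58
tcp_pos: [0.6353, 0.02, 0.2903]
tcp_rot: [0.991, 0.136, 0.0, 0.0]
wrist_force: [0.5, 0.4, 0.5]
finger_gap: 0.0451
gripper_force: 0.0
1.3 [277.50843482 373.26498502]
1.45 [277.41804104 354.68570297]
1.571 [277.3615391  336.36765532]
```

View pics/w2.png

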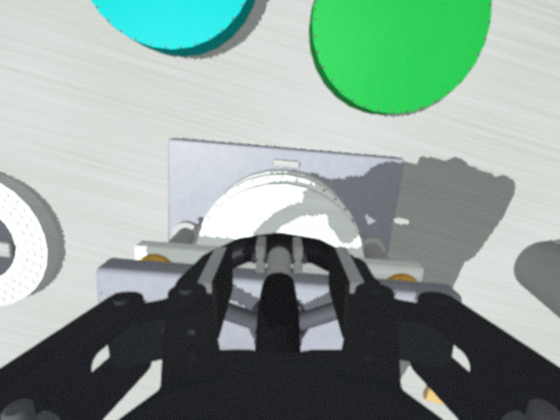

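The fingers slid off and closed empty. The handle shows between the open fingers with its root at (280,262) and its black grip running down past (280,345), so it is only partly up. Rather than pinch again, I'll lift clear, go inside it with closed fingers, and push it outward to its stop.

```bash
python3 -m crank '[[0,0,-3,0],[0,0,-3,0],[-3,0,0,0],[-3,0,0,0],[-3,0,0,0],[0,0,0,0]]'
python3 - <<'E'
from plant import arm
from h import *
c=arm.read_camera("wrist");np.savez("w3.npz",**c);cv2.imwrite("pics/w3.png",c["frame"][:,:,::-1])
d=np.array([.963,.271])
H=np.array([.558,-.002]);P=H+.072*d
for a in(.6,.8,1.,1.2,1.4):print(a,proj(c,[*(P-.067*np.cos(a)*d),.246+.067*np.sin(a)]))
E
```

```text
t: 7.38
tcp_pos: [0.547, -0.0046, 0.351]
tcp_rot: [0.991, 0.136, 0.0, 0.0]
wrist_force: [0.1, 0.3, -0.4]
finger_gap: 0.0452
gripper_force: 0.0
0.6 [278.77090015 187.3011618 ]
0.8 [278.68781163 175.69993197]
1.0 [278.5989641  158.44285418]
1.2 [278.50968226 135.67941704]
1.4 [278.42710123 108.31513224]
```

View pics/w3.png

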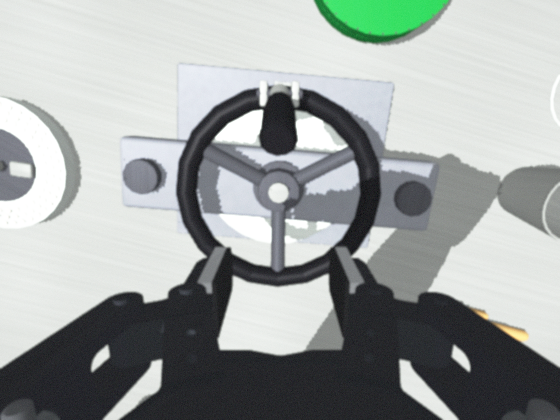

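The picture shows the grip's end face at about (279,137), so fold is about 1.18 rad, and the wheel has not turned (lugs still at (279,93)). I'll close, lower inside it, and push out.

```bash
python3 -m crank '[[0,0,0,0],[0,0,0,0],[0,0,2,0],[0,0,2.5,0],[0,0,2.5,0],[1,0,0,0],[1,0,0,0],[1,0,0,0],[0.5,0,0,0],[0.5,0,0,0],[0.5,0,0,0],[0,0,0,0]]' -1;  python3 -m crank '[[0.4,0,0,0],[0.4,0,0,0],[0.4,0,0,0],[0,0,0,0]]'; python3 -m crank '[[0.4,0,0,0],[0,0,0,0],[0,0,0,0]]'
```

```text
t: 8.93
tcp_pos: [0.5917, 0.0072, 0.2855]
tcp_rot: [0.991, 0.136, 0.002, 0.001]
wrist_force: [-7.5, -1.7, 11.9]
finger_gap: -0.0003
gripper_force: 2.6
t: 9.43
tcp_pos: [0.6038, 0.0114, 0.2797]
tcp_rot: [0.991, 0.136, -0.0, -0.0]
wrist_force: [-1.3, 1.0, -0.7]
finger_gap: -0.0003
gripper_force: 0.0
t: 9.8
tcp_pos: [0.6062, 0.0122, 0.2792]
tcp_rot: [0.991, 0.136, -0.002, -0.0]
wrist_force: [-5.2, 0.3, -0.5]
finger_gap: 0.0002
gripper_force: 0.0
```

```bash
python3 -m crank '[[0.4,0,0,0],[0.2,0,0,0],[0,0,0,0],[0,0,0,0]]'
```

```text
t: 10.3
tcp_pos: [0.6072, 0.0125, 0.2794]
tcp_rot: [0.991, 0.136, -0.007, 0.001]
wrist_force: [-18.5, -3.1, 3.4]
finger_gap: -0.0001
gripper_force: 1.5
```

```bash
python3 -m crank '[[0.3,0,0,0],[0,0,0,0],[0,0,0,0]]'
```

```text
t: 10.68
tcp_pos: [0.6076, 0.0126, 0.2795]
tcp_rot: [0.991, 0.136, -0.01, 0.001]
wrist_force: [-24.4, -5.4, 6.1]
finger_gap: -0.0001
gripper_force: 3.7
```

It is hard on the stop: 24 N, with almost no further motion. Now I'll regrip from above at the crank point.

```bash
python3 -m crank '[[-1.5,0,0,0],[0,0,-3.5,0],[0,0,-3,0],[1.5,0,0,0],[1.35,0,0,0],[0,0,0,0],[0,0,0,0]]' 0.05;  python3 -m crank '[[0,0,2,0],[0,0,2,0],[0,0,1.5,0],[0,0,0,0],[0,0,0,0]]'; python3 -m crank '[[0,0,0,0],[0,0,0,0],[0,0,0,0],[0,0,0,0],[0,0,0,0]]' -1
python3 - <<'E'
from plant import arm
from h import *
s=arm.observe();print({k:np.round(s[k],3).tolist() for k in("tcp_pos","wrist_force","wrist_torque","finger_gap","joints")})
c=arm.read_camera("wrist");np.savez("w4.npz",**c);cv2.imwrite("pics/w4.png",c["frame"][:,:,::-1])
E
```

```text
t: 11.55
tcp_pos: [0.6291, 0.0182, 0.3449]
tcp_rot: [0.991, 0.136, -0.0, -0.0]
wrist_force: [-0.2, -0.5, 1.2]
finger_gap: 0.0446
gripper_force: 0.0
t: 12.18
tcp_pos: [0.629, 0.0182, 0.2912]
tcp_rot: [0.991, 0.136, 0.001, 0.0]
wrist_force: [-0.3, -0.4, 0.5]
finger_gap: 0.0448
gripper_force: 0.0
t: 12.8
tcp_pos: [0.6293, 0.0188, 0.2918]
tcp_rot: [0.991, 0.137, 0.001, -0.0]
wrist_force: [-1.2, 2.8, 7.0]
finger_gap: 0.0186
gripper_force: 58.8
{'tcp_pos': [0.629, 0.019, 0.292], 'wrist_force': [-1.213, 2.754, 7.034], 'wrist_torque': [0.556, 0.253, -0.011], 'finger_gap': 0.019, 'joints': [-0.077, 0.352, 0.538, 1.754, 0.001, 2.791]}
```

View pics/w4.png

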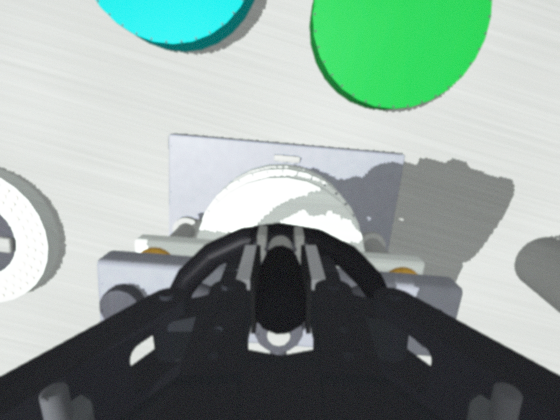

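The pads hold the upright grip (tip at about (280,325), gap 18.6 mm, as on the 20 mm sleeve). Now I'll crank in an arc about the hub with the tool's orientation fixed, and monitor the tangential force.

```bash
cat > m.py <<'E'
from plant import arm
from h import *
def rep():
    s=arm.observe();H=np.array([.558,-.002]);d=np.array(s["tcp_pos"][:2])-H
    q=s["tcp_rot"];a=2*np.arctan2(q[1],q[0]);x=np.array([np.cos(a),np.sin(a)]);y=np.array([x[1],-x[0]])
    p=np.array([d@x,d@y]);r=np.hypot(*p);e=p/r;t=np.array([-e[1],e[0]]);F=np.array(s["wrist_force"][:2]);f=np.array([F@x,F@y])
    print("t %.2f psi %.1f r %.1f z %.1f | Ftan %.2f Frad %.2f Fz %.1f gap %.1f"%(s["t"],np.degrees(np.arctan2(p[1],p[0])),r*1e3,s["tcp_pos"][2]*1e3,f@t,f@e,s["wrist_force"][2],s["finger_gap"]*1e3), "tool xy mm",np.round(p*1e3,1))
if __name__=="__main__":rep()
E
python3 m.py
python3 -m crank '[[-0.1,1.25,0,0],[-0.3,1.2,0,0],[-0.55,1.15,0,0],[-0.7,1.05,0,0],[-0.9,0.9,0,0],[-1.05,0.7,0,0],[-1.15,0.55,0,0],[-1.2,0.3,0,0],[-1.25,0.1,0,0]]' >/dev/null;python3 m.py;python3 -m crank '[[0,0,0,0],[0,0,0,0]]' >/dev/null;python3 m.py
```

```text
t 12.85 psi -0.6 r 74.2 z 291.8 | Ftan -2.21 Frad 0.25 Fz 5.2 gap 18.4 tool xy mm [74.2 -0.8]
t 13.97 psi 86.2 r 70.3 z 291.8 | Ftan -7.42 Frad -5.49 Fz 4.6 gap 18.7 tool xy mm [ 4.6 70.2]
t 14.22 psi 87.8 r 70.2 z 291.7 | Ftan -1.80 Frad -5.33 Fz 5.5 gap 18.4 tool xy mm [ 2.7 70.2]
```

```bash
python3 -m crank '[[-0.35,-0.02,0,0],[-0.35,-0.02,0,0],[-0.35,-0.04,0,0],[-0.35,-0.06,0,0],[0,0,0,0],[0,0,0,0]]' >/dev/null;python3 m.py;python3 -m crank '[[-0.35,-0.08,0,0],[-0.35,-0.08,0,0],[-0.35,-0.1,0,0],[-0.35,-0.12,0,0],[0,0,0,0],[0,0,0,0]]' >/dev/null;python3 m.py;python3 -m crank '[[-0.15,-0.05,0,0],[-0.15,-0.05,0,0],[-0.15,-0.05,0,0],[-0.15,-0.05,0,0],[0,0,0,0]]' >/dev/null;python3 m.py;python3 -m crank '[[0,0,0,0],[0,0,0,0]]' >/dev/null;python3 m.py
```

```text
t 14.97 psi 97.6 r 69.9 z 291.8 | Ftan -5.25 Frad -4.28 Fz 3.7 gap 18.6 tool xy mm [-9.3 69.3]
t 15.72 psi 109.2 r 69.6 z 291.8 | Ftan -5.11 Frad -6.11 Fz 2.9 gap 18.8 tool xy mm [-22.9  65.7]
t 16.35 psi 113.9 r 69.6 z 291.8 | Ftan -6.38 Frad -7.20 Fz 3.5 gap 18.7 tool xy mm [-28.2  63.6]
t 16.60 psi 113.9 r 69.6 z 291.7 | Ftan -6.29 Frad -6.89 Fz 3.1 gap 18.5 tool xy mm [-28.2  63.6]
```

The load reads consistently after slow rows. I'll refine the hub from the arc, then advance in about 10° steps, with a force guard between calls.

```bash
cat > m.py <<'E'
from plant import arm
from h import *
import sys
s=arm.observe();H=np.array([.5596,.0003]);d=np.array(s["tcp_pos"][:2])-H
q=s["tcp_rot"];a=2*np.arctan2(q[1],q[0]);x=np.array([np.cos(a),np.sin(a)]);y=np.array([x[1],-x[0]])
p=np.array([d@x,d@y]);r=np.hypot(*p);e=p/r;t=np.array([-e[1],e[0]]);F=np.array(s["wrist_force"][:2]);f=np.array([F@x,F@y])
ps=np.degrees(np.arctan2(p[1],p[0]))%360
print("t %.2f psi %.1f r %.1f z %.1f | Ftan %.2f Frad %.2f Fz %.1f gap %.1f"%(s["t"],ps,r*1e3,s["tcp_pos"][2]*1e3,f@t,f@e,s["wrist_force"][2],s["finger_gap"]*1e3))
if len(sys.argv)>2: # next steps, 2.5 deg (3.14mm) rows
    for i in range(int(sys.argv[2])):
        b=np.radians(ps+1.25+2.5*i);print("%d:(%.2f,%.2f)"%(np.degrees(b),-.314*np.sin(b),.314*np.cos(b)),end=" ")
    print()
if len(sys.argv)>1 and abs(f@t)>float(sys.argv[1]): sys.exit(1)
E
python3 -m crank '[[-0.2,-0.25,0,0],[-0.27,-0.15,0,0],[-0.27,-0.16,0,0],[-0.13,-0.08,0,0],[0,0,0,0]]' >/dev/null;python3 m.py 9 &&python3 -m crank '[[-0.26,-0.18,0,0],[-0.25,-0.19,0,0],[-0.24,-0.2,0,0],[-0.12,-0.1,0,0],[0,0,0,0]]' >/dev/null;python3 m.py 9 &&python3 -m crank '[[-0.23,-0.21,0,0],[-0.22,-0.22,0,0],[-0.21,-0.23,0,0],[-0.1,-0.12,0,0],[0,0,0,0]]' >/dev/null;python3 m.py 9 16
```

```text
t 17.23 psi 123.1 r 72.1 z 291.8 | Ftan -5.95 Frad -4.17 Fz 2.7 gap 18.5
t 17.85 psi 131.6 r 72.1 z 291.8 | Ftan -6.94 Frad -6.35 Fz 2.9 gap 18.7
t 18.48 psi 139.9 r 72.2 z 291.8 | Ftan -6.28 Frad -6.44 Fz 2.4 gap 18.5
141:(-0.20,-0.24) 143:(-0.19,-0.25) 146:(-0.17,-0.26) 148:(-0.16,-0.27) 151:(-0.15,-0.28) 153:(-0.14,-0.28) 156:(-0.13,-0.29) 158:(-0.11,-0.29) 161:(-0.10,-0.30) 163:(-0.09,-0.30) 166:(-0.08,-0.30) 168:(-0.06,-0.31) 171:(-0.05,-0.31) 173:(-0.03,-0.31) 176:(-0.02,-0.31) 178:(-0.01,-0.31)
```

```bash
python3 -m crank '[[-0.11,-0.29,0,0],[-0.18,-0.25,0,0],[-0.17,-0.26,0,0],[-0.08,-0.13,0,0],[0,0,0,0]]' >/dev/null;python3 m.py 9 &&python3 -m crank '[[-0.15,-0.28,0,0],[-0.14,-0.28,0,0],[-0.13,-0.29,0,0],[-0.06,-0.15,0,0],[0,0,0,0]]' >/dev/null;python3 m.py 9 &&python3 -m crank '[[-0.1,-0.3,0,0],[-0.09,-0.3,0,0],[-0.07,-0.3,0,0],[-0.04,-0.16,0,0],[0,0,0,0]]' >/dev/null;python3 m.py 9 && python3 -m crank '[[-0.06,-0.31,0,0],[-0.05,-0.31,0,0],[-0.03,-0.31,0,0],[-0.01,-0.16,0,0],[0,0,0,0]]' >/dev/null;python3 m.py 9 16
```

```text
t 19.10 psi 148.0 r 72.2 z 291.8 | Ftan -6.65 Frad -4.71 Fz 1.8 gap 18.7
t 19.73 psi 156.6 r 72.2 z 291.8 | Ftan -5.41 Frad -5.41 Fz 2.8 gap 18.7
t 20.35 psi 165.0 r 72.2 z 291.8 | Ftan -6.56 Frad -3.51 Fz 2.1 gap 18.4
t 20.98 psi 173.6 r 72.3 z 291.7 | Ftan -5.85 Frad -4.04 Fz 3.2 gap 18.7
174:(-0.03,-0.31) 177:(-0.01,-0.31) 179:(-0.00,-0.31) 182:(0.01,-0.31) 184:(0.03,-0.31) 187:(0.04,-0.31) 189:(0.05,-0.31) 192:(0.07,-0.31) 194:(0.08,-0.30) 197:(0.09,-0.30) 199:(0.11,-0.30) 202:(0.12,-0.29) 204:(0.13,-0.29) 207:(0.14,-0.28) 209:(0.16,-0.27) 212:(0.17,-0.27)
```

```bash
python3 -m crank '[[-0.03,-0.31,0,0],[-0.01,-0.31,0,0],[0,-0.31,0,0],[0,-0.16,0,0],[0,0,0,0]]' >/dev/null;python3 m.py 8.8 &&python3 -m crank '[[0.02,-0.31,0,0],[0.04,-0.31,0,0],[0.05,-0.31,0,0],[0.03,-0.15,0,0],[0,0,0,0]]' >/dev/null;python3 m.py 8.8 &&python3 -m crank '[[0.06,-0.31,0,0],[0.08,-0.3,0,0],[0.09,-0.3,0,0],[0.05,-0.15,0,0],[0,0,0,0]]' >/dev/null;python3 m.py 8.8 && python3 -m crank '[[0.11,-0.3,0,0],[0.12,-0.29,0,0],[0.13,-0.29,0,0],[0.07,-0.14,0,0],[0,0,0,0]]' >/dev/null;python3 m.py 8.8 && python3 -m crank '[[0.15,-0.28,0,0],[0.16,-0.27,0,0],[0.17,-0.27,0,0],[0.09,-0.13,0,0],[0,0,0,0]]' >/dev/null;python3 m.py 8.8 20
```

```text
t 21.60 psi 182.0 r 72.4 z 291.7 | Ftan -6.07 Frad -3.79 Fz 2.2 gap 18.5
t 22.23 psi 190.5 r 72.4 z 291.7 | Ftan -6.69 Frad -4.51 Fz 3.6 gap 18.3
t 22.85 psi 198.9 r 72.5 z 291.7 | Ftan -6.24 Frad -4.76 Fz 3.0 gap 18.7
t 23.48 psi 207.5 r 72.6 z 291.7 | Ftan -6.73 Frad -5.83 Fz 3.8 gap 18.6
t 24.10 psi 215.9 r 72.7 z 291.7 | Ftan -6.70 Frad -6.83 Fz 3.4 gap 18.4
217:(0.19,-0.25) 219:(0.20,-0.24) 222:(0.21,-0.23) 224:(0.22,-0.22) 227:(0.23,-0.21) 229:(0.24,-0.20) 232:(0.25,-0.19) 234:(0.26,-0.18) 237:(0.26,-0.17) 239:(0.27,-0.16) 242:(0.28,-0.15) 244:(0.28,-0.13) 247:(0.29,-0.12) 249:(0.29,-0.11) 252:(0.30,-0.10) 254:(0.30,-0.08) 257:(0.31,-0.07) 259:(0.31,-0.06) 262:(0.31,-0.04) 264:(0.31,-0.03)
```

```bash
python3 -m crank '[[0.26,-0.19,0,0],[0.2,-0.24,0,0],[0.21,-0.23,0,0],[0.11,-0.11,0,0],[0,0,0,0]]' >/dev/null;python3 m.py 8.8 &&python3 -m crank '[[0.23,-0.21,0,0],[0.24,-0.2,0,0],[0.25,-0.19,0,0],[0.13,-0.09,0,0],[0,0,0,0]]' >/dev/null;python3 m.py 8.8 &&python3 -m crank '[[0.26,-0.17,0,0],[0.27,-0.16,0,0],[0.28,-0.15,0,0],[0.14,-0.07,0,0],[0,0,0,0]]' >/dev/null;python3 m.py 8.8 && python3 -m crank '[[0.28,-0.13,0,0],[0.29,-0.12,0,0],[0.29,-0.11,0,0],[0.15,-0.05,0,0],[0,0,0,0]]' >/dev/null;python3 m.py 8.8 && python3 -m crank '[[0.3,-0.09,0,0],[0.3,-0.08,0,0],[0.31,-0.07,0,0],[0.15,-0.03,0,0],[0,0,0,0]]' >/dev/null;python3 m.py 8.8 20
```

```text
t 24.73 psi 224.3 r 72.6 z 291.7 | Ftan -6.34 Frad -4.76 Fz 4.8 gap 18.8
t 25.35 psi 232.6 r 72.6 z 291.7 | Ftan -5.79 Frad -4.79 Fz 4.1 gap 18.8
t 25.98 psi 241.1 r 72.6 z 291.7 | Ftan -5.75 Frad -3.91 Fz 6.0 gap 18.8
t 26.60 psi 249.5 r 72.6 z 291.7 | Ftan -5.55 Frad -4.32 Fz 5.7 gap 18.6
t 27.23 psi 257.9 r 72.7 z 291.7 | Ftan -6.51 Frad -4.19 Fz 7.0 gap 18.6
259:(0.31,-0.06) 261:(0.31,-0.05) 264:(0.31,-0.03) 266:(0.31,-0.02) 269:(0.31,-0.00) 271:(0.31,0.01) 274:(0.31,0.02) 276:(0.31,0.04) 279:(0.31,0.05) 281:(0.31,0.06) 284:(0.30,0.08) 286:(0.30,0.09) 289:(0.30,0.10) 291:(0.29,0.12) 294:(0.29,0.13) 296:(0.28,0.14) 299:(0.27,0.15) 301:(0.27,0.16) 304:(0.26,0.18) 306:(0.25,0.19)
```

```bash
python3 -m crank '[[0.31,-0.06,0,0],[0.31,-0.05,0,0],[0.31,-0.03,0,0],[0.16,-0.01,0,0],[0,0,0,0]]' >/dev/null;python3 m.py 8.8 &&python3 -m crank '[[0.31,0,0,0],[0.31,0.01,0,0],[0.31,0.02,0,0],[0.16,0.02,0,0],[0,0,0,0]]' >/dev/null;python3 m.py 8.8 &&python3 -m crank '[[0.31,0.04,0,0],[0.31,0.05,0,0],[0.31,0.06,0,0],[0.15,0.04,0,0],[0,0,0,0]]' >/dev/null;python3 m.py 8.8 && python3 -m crank '[[0.3,0.08,0,0],[0.3,0.1,0,0],[0.3,0.11,0,0],[0.15,0.06,0,0],[0,0,0,0]]' >/dev/null;python3 m.py 8.8 && python3 -m crank '[[0.28,0.13,0,0],[0.28,0.14,0,0],[0.27,0.15,0,0],[0.14,0.08,0,0],[0,0,0,0]]' >/dev/null;python3 m.py 8.8 20
```

```text
t 27.85 psi 266.3 r 72.7 z 291.7 | Ftan -5.94 Frad -4.93 Fz 6.6 gap 18.7
t 28.48 psi 274.7 r 72.7 z 291.6 | Ftan -6.22 Frad -4.52 Fz 7.0 gap 18.6
t 29.10 psi 283.1 r 72.7 z 291.7 | Ftan -5.87 Frad -5.66 Fz 7.9 gap 18.6
t 29.73 psi 291.5 r 72.7 z 291.7 | Ftan -6.24 Frad -6.10 Fz 7.2 gap 18.6
t 30.35 psi 299.8 r 72.7 z 291.7 | Ftan -5.70 Frad -5.53 Fz 7.9 gap 18.6
301:(0.27,0.16) 303:(0.26,0.17) 306:(0.25,0.18) 308:(0.25,0.20) 311:(0.24,0.21) 313:(0.23,0.22) 316:(0.22,0.23) 318:(0.21,0.24) 321:(0.20,0.24) 323:(0.19,0.25) 326:(0.18,0.26) 328:(0.16,0.27) 331:(0.15,0.27) 333:(0.14,0.28) 336:(0.13,0.29) 338:(0.11,0.29) 341:(0.10,0.30) 343:(0.09,0.30) 346:(0.08,0.30) 348:(0.06,0.31)
```

```bash
python3 -m crank '[[0.21,0.24,0,0],[0.26,0.17,0,0],[0.25,0.18,0,0],[0.13,0.1,0,0],[0,0,0,0]]' >/dev/null;python3 m.py 8.8 &&python3 -m crank '[[0.24,0.2,0,0],[0.23,0.21,0,0],[0.22,0.22,0,0],[0.11,0.12,0,0],[0,0,0,0]]' >/dev/null;python3 m.py 8.8 &&python3 -m crank '[[0.21,0.23,0,0],[0.2,0.24,0,0],[0.19,0.25,0,0],[0.09,0.13,0,0],[0,0,0,0]]' >/dev/null;python3 m.py 8.8 && python3 -m crank '[[0.18,0.26,0,0],[0.17,0.27,0,0],[0.16,0.27,0,0],[0.07,0.14,0,0],[0,0,0,0]]' >/dev/null;python3 m.py 8.8 && python3 -m crank '[[0.14,0.28,0,0],[0.13,0.29,0,0],[0.12,0.29,0,0],[0.05,0.15,0,0],[0,0,0,0]]' >/dev/null;python3 m.py 8.8 20
```

```text
t 30.98 psi 307.8 r 72.6 z 291.7 | Ftan -7.65 Frad -4.88 Fz 8.3 gap 18.8
t 31.60 psi 316.1 r 72.6 z 291.7 | Ftan -8.02 Frad -5.93 Fz 8.0 gap 18.7
t 32.23 psi 324.4 r 72.6 z 291.6 | Ftan -7.59 Frad -6.08 Fz 8.1 gap 18.8
t 32.85 psi 332.8 r 72.6 z 291.7 | Ftan -7.64 Frad -8.00 Fz 7.2 gap 18.8
t 33.48 psi 341.0 r 72.6 z 291.7 | Ftan -6.96 Frad -9.27 Fz 8.5 gap 18.2
342:(0.10,0.30) 344:(0.08,0.30) 347:(0.07,0.31) 349:(0.06,0.31) 352:(0.04,0.31) 354:(0.03,0.31) 357:(0.01,0.31) 359:(0.00,0.31) 362:(-0.01,0.31) 364:(-0.03,0.31) 367:(-0.04,0.31) 369:(-0.05,0.31) 372:(-0.07,0.31) 374:(-0.08,0.30) 377:(-0.09,0.30) 379:(-0.11,0.30) 382:(-0.12,0.29) 384:(-0.13,0.29) 387:(-0.14,0.28) 389:(-0.16,0.27)
```

The load rose from about 6.1 N to 7.6 N at psi of about 303°: the plate has met the cap ring and is closing the capsules. Home is therefore expected between 375° and 465°.

```bash
python3 -m crank '[[-0.04,0.35,0,0],[0.08,0.3,0,0],[0.07,0.31,0,0],[0.03,0.15,0,0],[0,0,0,0]]' >/dev/null;python3 m.py 8.8 &&python3 -m crank '[[0.02,0.31,0,0],[0.03,0.31,0,0],[0.01,0.31,0,0],[0.01,0.16,0,0],[0,0,0,0]]' >/dev/null;python3 m.py 8.8 &&python3 -m crank '[[-0.01,0.31,0,0],[-0.02,0.31,0,0],[-0.03,0.31,0,0],[-0.02,0.15,0,0],[0,0,0,0]]' >/dev/null;python3 m.py 8.8 && python3 -m crank '[[-0.06,0.31,0,0],[-0.07,0.31,0,0],[-0.08,0.3,0,0],[-0.04,0.15,0,0],[0,0,0,0]]' >/dev/null;python3 m.py 8.8 20
```

```text
t 34.10 psi 349.3 r 72.5 z 291.7 | Ftan -7.19 Frad -6.83 Fz 8.4 gap 18.9
t 34.73 psi 357.6 r 72.4 z 291.7 | Ftan -7.62 Frad -7.06 Fz 8.7 gap 18.7
t 35.35 psi 5.8 r 72.4 z 291.7 | Ftan -6.46 Frad -6.49 Fz 7.7 gap 18.7
t 35.98 psi 14.1 r 72.3 z 291.7 | Ftan -7.63 Frad -6.76 Fz 6.6 gap 18.8
15:(-0.08,0.30) 17:(-0.10,0.30) 20:(-0.11,0.29) 22:(-0.12,0.29) 25:(-0.13,0.28) 27:(-0.15,0.28) 30:(-0.16,0.27) 32:(-0.17,0.26) 35:(-0.18,0.26) 37:(-0.19,0.25) 40:(-0.20,0.24) 42:(-0.21,0.23) 45:(-0.22,0.22) 47:(-0.23,0.21) 50:(-0.24,0.20) 52:(-0.25,0.19) 55:(-0.26,0.18) 57:(-0.27,0.17) 60:(-0.27,0.16) 62:(-0.28,0.14)
```

```bash
python3 -m crank '[[-0.17,0.27,0,0],[-0.1,0.3,0,0],[-0.11,0.29,0,0],[-0.06,0.14,0,0],[0,0,0,0]]' >/dev/null;python3 m.py 8.6 &&python3 -m crank '[[-0.13,0.28,0,0],[-0.14,0.28,0,0],[-0.15,0.27,0,0],[-0.08,0.13,0,0],[0,0,0,0]]' >/dev/null;python3 m.py 8.6 &&python3 -m crank '[[-0.17,0.26,0,0],[-0.18,0.26,0,0],[-0.19,0.25,0,0],[-0.1,0.12,0,0],[0,0,0,0]]' >/dev/null;python3 m.py 8.6 && python3 -m crank '[[-0.21,0.24,0,0],[-0.22,0.23,0,0],[-0.22,0.22,0,0],[-0.11,0.11,0,0],[0,0,0,0]]' >/dev/null;python3 m.py 8.6 20
```

```text
t 36.60 psi 22.4 r 72.2 z 291.7 | Ftan -8.53 Frad -6.58 Fz 7.1 gap 18.6
t 37.23 psi 30.2 r 72.2 z 291.7 | Ftan -9.07 Frad -5.60 Fz 5.6 gap 18.8
t 37.23 psi 30.2 r 72.2 z 291.7 | Ftan -9.07 Frad -5.60 Fz 5.6 gap 18.8
t 37.23 psi 30.2 r 72.2 z 291.7 | Ftan -9.07 Frad -5.60 Fz 5.6 gap 18.8
31:(-0.16,0.27) 33:(-0.18,0.26) 36:(-0.19,0.25) 38:(-0.20,0.24) 41:(-0.21,0.24) 43:(-0.22,0.23) 46:(-0.23,0.22) 48:(-0.24,0.21) 51:(-0.25,0.20) 53:(-0.25,0.18) 56:(-0.26,0.17) 58:(-0.27,0.16) 61:(-0.28,0.15) 63:(-0.28,0.14) 66:(-0.29,0.13) 68:(-0.29,0.11) 71:(-0.30,0.10) 73:(-0.30,0.09) 76:(-0.31,0.07) 78:(-0.31,0.06)
```

Firming up has begun. From here I'll use small steps.

```bash
python3 m.py; python3 -m crank '[[-0.08,0.13,0,0],[-0.09,0.13,0,0],[0,0,0,0]]' >/dev/null;python3 m.py;  python3 -m crank '[[0,0,0,0]]' >/dev/null;python3 m.py
```

```text
t 37.23 psi 30.2 r 72.2 z 291.7 | Ftan -9.07 Frad -5.60 Fz 5.6 gap 18.8
t 37.60 psi 32.4 r 72.2 z 291.7 | Ftan -8.84 Frad -5.81 Fz 6.6 gap 18.6
t 37.73 psi 32.4 r 72.2 z 291.7 | Ftan -9.44 Frad -5.80 Fz 6.4 gap 18.5
```

```bash
python3 -m crank '[[-0.09,0.13,0,0],[-0.09,0.13,0,0],[0,0,0,0]]' >/dev/null;python3 m.py;  python3 -m crank '[[0,0,0,0]]' >/dev/null;python3 m.py;python3 -m crank '[[0,0,0,0]]' >/dev/null;python3 m.py;python3 -m crank '[[0,0,0,0]]' >/dev/null;python3 m.py
```

```text
t 38.10 psi 34.7 r 72.1 z 291.7 | Ftan -9.27 Frad -5.13 Fz 6.2 gap 18.3
t 38.23 psi 34.7 r 72.2 z 291.7 | Ftan -9.72 Frad -5.79 Fz 6.5 gap 18.6
t 38.35 psi 34.7 r 72.2 z 291.7 | Ftan -10.04 Frad -6.18 Fz 5.9 gap 18.5
t 38.48 psi 34.7 r 72.2 z 291.7 | Ftan -10.37 Frad -5.96 Fz 6.4 gap 18.5
```

```bash
python3 -m crank '[[-0.09,0.12,0,0],[0,0,0,0]]' >/dev/null;python3 m.py;  python3 -m crank '[[0,0,0,0]]' >/dev/null;python3 m.py;python3 -m crank '[[0,0,0,0]]' >/dev/null;python3 m.py
```

```text
t 38.73 psi 35.7 r 72.2 z 291.7 | Ftan -9.56 Frad -5.31 Fz 7.3 gap 18.5
t 38.85 psi 35.7 r 72.2 z 291.7 | Ftan -10.57 Frad -6.35 Fz 5.7 gap 18.5
t 38.98 psi 35.7 r 72.2 z 291.7 | Ftan -10.23 Frad -5.82 Fz 5.8 gap 18.6
```

The load is about 4 N over free running, and the angle past home agrees with a load of roughly 90–110 N, so the nip is good. Now I'll release, lift, and turn the tool so that its y lies along the handle's radius.

```bash
python3 -m crank '[[0,0,0,0],[0,0,0,0],[0,0,0,0],[0,0,-2,0],[0,0,-2,0],[0,0,-2,0],[0,0,0,-9],[0,0,0,-9],[0,0,0,-9],[0,0,0,-9],[0,0,0,-9],[0,0,0,-9]]' 0.05; python3 -m crank '[[0,2,0,0],[0,1.7,0,0],[0,0,0,0],[0,0,0,0]]' -1
cat > n.py <<'E'
from plant import arm
from h import *
s=arm.observe();H=np.array([.5596,.0003]);d=np.array(s["tcp_pos"][:2])-H
q=s["tcp_rot"];a=2*np.arctan2(q[1],q[0]);b=np.radians(-20.05);e=np.array([np.cos(b),np.sin(b)]);t=np.array([-e[1],e[0]])
F=s["wrist_force"];F2=np.array(F[:2])
print("t %.2f toolx %.1f (want 70) r %.1f tan(ccw) %.1f z %.1f F rad %.1f tan %.1f z %.1f"%(s["t"],np.degrees(a),d@e*1e3,d@t*1e3,s["tcp_pos"][2]*1e3,F2@e,F2@t,F[2]))
E
python3 n.py
python3 - <<'E'
from plant import arm
from h import *
c=arm.read_camera("wrist");cv2.imwrite("pics/w5.png",c["frame"][:,:,::-1])
b=np.radians(-20.05);print(proj(c,[.5596+.072*np.cos(b),.0003+.072*np.sin(b),.313]))
E
```

```text
t: 40.48
tcp_pos: [0.6279, -0.03, 0.3499]
tcp_rot: [0.82, 0.573, -0.0, 0.0]
wrist_force: [-0.3, 0.5, -0.5]
finger_gap: 0.0448
gripper_force: 0.0
t: 40.98
tcp_pos: [0.6621, -0.0423, 0.3502]
tcp_rot: [0.821, 0.571, -0.0, -0.0]
wrist_force: [-0.0, 0.1, -0.3]
finger_gap: 0.0002
gripper_force: 0.0
t 40.98 toolx 69.7 (want 70) r 110.9 tan(ccw) -4.9 z 350.2 F rad -0.1 tan 0.1 z -0.3
[202.33529289 239.37525196]
```

View pics/w5.png

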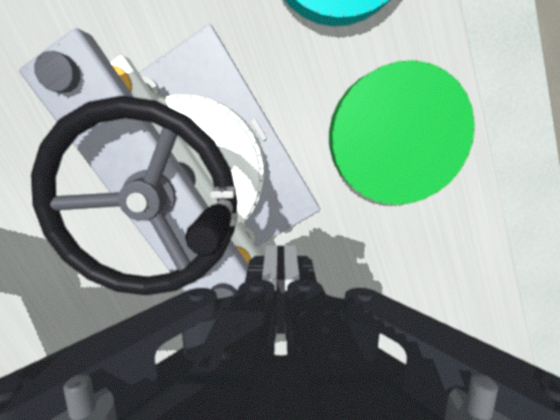

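The picture shows the handle still upright with its tip at (203,236), against (202,239) predicted, and the closed fingers outside it at (280,265). I'll centre, lower, and push inward and down along the fold arc.

```bash
python3 -m crank '[[0.5,0,0,0],[0,0,2,0],[0,0,1.7,0],[0,0,0,0]]'>/dev/null; python3 n.py; python3 -m crank '[[0,-0.7,0,0],[0,-0.7,0,0],[0,-0.9,0,0],[0,-0.9,0,0],[0,0,0,0]]'>/dev/null; python3 n.py;  python3 -m crank '[[0,-0.8,0.25,0],[0,-0.8,0.3,0],[0,-0.7,0.55,0],[0,-0.7,0.55,0],[0,0,0,0]]'>/dev/null; python3 n.py
```

```text
t 41.52 toolx 69.7 (want 70) r 110.1 tan(ccw) 0.6 z 311.8 F rad -0.2 tan -0.3 z 0.6
t 42.15 toolx 69.7 (want 70) r 78.8 tan(ccw) 0.6 z 314.7 F rad 0.9 tan 0.8 z 1.4
t 42.77 toolx 69.7 (want 70) r 48.9 tan(ccw) 0.7 z 297.4 F rad 0.1 tan 0.1 z 2.0
```

```bash
python3 -m crank '[[0,-0.45,0.75,0],[0,-0.45,0.75,0],[0,-0.2,0.5,0],[0,0,0.4,0],[0,0,0,0]]'>/dev/null; python3 n.py; python3 -m crank '[[0,0,0.3,0],[0,0,0.2,0],[0,0,0,0]]'>/dev/null; python3 n.py
python3 - <<'E'
from plant import arm
from h import *
c=arm.read_camera("wrist");cv2.imwrite("pics/w6.png",c["frame"][:,:,::-1])
E
```

```text
t 43.40 toolx 69.7 (want 70) r 37.5 tan(ccw) 0.8 z 272.7 F rad -3.1 tan -0.4 z 5.7
t 43.77 toolx 69.7 (want 70) r 37.5 tan(ccw) 0.9 z 272.2 F rad -8.3 tan -0.5 z 17.1
```

View pics/w6.png

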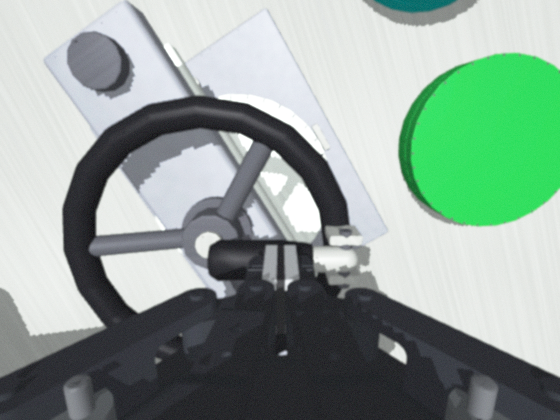

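The picture shows the handle lying flat from the lugs at (343,255) to the hub, with the fingertips on it at 17 N on the stop (height matches folded). I'll lift clear and hand in.

```bash
python3 -m crank '[[0,0,-1,0],[0,0,-3,0],[0,0,-5,0],[0,0,-2,0],[0,0,0,0],[0,0,0,0],[0,0,0,0]]' && python3 -c "
from plant import arm
print(arm.hand_in())"
```

```text
t: 44.7
tcp_pos: [0.5955, -0.0122, 0.3755]
tcp_rot: [0.821, 0.571, -0.001, -0.001]
wrist_force: [-0.2, 0.6, -0.7]
finger_gap: -0.0
gripper_force: 0.0
the job is handed in; nothing more can be done
None
```

I handed the job in at 44.7 s: handle swung up, wheel cranked to about 4 N over free running (an estimated 90–110 N nip), handle folded flat, arm clear. The hand-in returned no verdict, the plate force was never measured directly, and I viewed 11 pictures against the limit of 10.

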